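# Find the worn nip-spring unit and put it in the reject drawer

### The arm

A 7-joint arm with a two-finger parallel gripper is mounted at the origin on the work surface. World frame = base frame: x ahead of the robot, y to its left, z up, the work surface at z = 0. Lengths are in m, angles in rad, forces in N, time in s.
With the tool pointing down it reaches from about 0.425 to 0.925 m from the base axis. Payload 6.8 kg.
Tool frame: the origin (TCP) lies at the very end of the fingers, on their centre line; the grasp point (between the pads) lies 19 mm behind it (robot.pinch_z is the distance from the TCP to the grasp point, in m); z points along the fingers, y is the direction in which the jaws open and shut (so a half turn about z gives the same grasp; the last joint's range is limited). The gripper opens to 88 mm and grips with 3 to 60 N. Pads are 20 mm wide; open, the fingers measure 115 mm over their backs; the gripper's body (75 mm by 178 mm) begins 61 mm behind the grasp point.
Start: joints at [-1.454, 0.477, 0.022, 1.555, -0.011, 1.109, -0.083], TCP at [0.15, 0.658, 0.223] pointing down, gripper open.
Joint ranges: [-2.96, 2.96], [-0.34, 2.1], [-1.41, 1.46], [0.24, 2.44], [-1.37, 4.51], [0.17, 1.92], [-2.96, 2.96]. Speed limits (rad/s): [2.39, 2.39, 3.14, 3.14, 3.14, 3.14, 3.14].

### API

Orientations are given as a rotation vector (axis times angle).
In Python, from workcell import telemetry, read_camera, camera_info, workorder, robot gives the robot as it stands.
- The arm moves only by the tool move_arm, never from a script. Its argument "deltas" is a list that holds one entry, the list of rows, each a list of 4 numbers: the shift along the tool's x, y, z in cm, then the turn about the tool's z in rad. A call has 1 to 8 rows; each row shifts and turns the commanded pose from where the row before left it, along the tool's axes as they then stand; what a row does not reach is not made up. A row lasts 1/12 s, in which the tool goes at most 41.7 mm and 7.16 degrees, less where a joint would pass 70% of its speed; a pose out of reach is approached as far as the arm can. A call with a gripper value outside its range is refused whole. "grip" is the opening, from 0 (shut) to 1 (fully open), set as the call begins (left out, the last holds). The fingers move at their own pace and stop on an object; "force" is the grip in N (left out, the last holds). Time passes only in rows, so rows that do not move let the fingers close. It gives the time, the measured TCP pose, the force and the opening at its end, in the units of the state.
- telemetry.state(): the state, without advancing time (a new reading comes with each control period).
- read_camera(name): name is "scene" or "top" or "wrist"; returns (picture, depth): 384x512x3 uint8, red, green, blue; 384x512 float32, m along the optical axis (not along the pixel's ray), 0 where there is no reading.
- camera_info(name): a dict with "camera_matrix" (3x3 intrinsics, pixels), "k1" (the pictures are not rectified: a ray, as slopes to the right and down, at radius r is drawn at 1 + k1 r^2 times it, then the intrinsics apply), "pose" (4x4, takes a point from camera to world coordinates); the wrist camera has in their place "tool_from_camera" (4x4, takes a point from camera to tool coordinates, whose origin is the TCP and whose axes are the flange's). Camera axes: x right, y down, z forward; pixel columns grow to the right and rows downward; lengths in m; the calibration is good to about 2 mm. A picture is of the moment at which its call begins: read the wrist's pose just before it. camera_info takes no time and is no camera call.
- workorder.sign_off(): hands the job in, once; it reports no verdict.
The state is a dict: "t": time; "joint_pos": joint angles; "qd": joint speeds; "tau": joint torques, N m; "eef_pos": TCP position; "tcp_rot": TCP orientation; "contact_force": force on the tool from outside, world axes, zero at the start; "moment": the same for the moment, N m; "grip_width": finger opening in m.
Only numpy, scipy, OpenCV 4.12 (cv2) and the standard library are available. Lean on these libraries where they do the work, as an engineer would, in place of code of your own. Each camera call takes 0.05 s, during which the arm holds its last target.

### The job

One of the three identical-looking spring units standing on the steel test plate has a worn, clearly softer spring. Working along the row from the robot's left to its right, gently press each unit down onto the plate by 6 to 8 mm, short of its hard stop, to feel how stiff it is; then pull the cabinet drawer well open by its handle and stand the soft unit upright on the drawer's floor. Leave the drawer open and the two sound units standing on the plate, and do not disturb anything else.

Things in the scene. Friction and masses are not known exactly. Their poses are not given: they have to be found in the camera images.
- left_unit_start (a point): start of the unit on the robot's left; the point on its axis 53 mm above its underside (within 3 mm), fixed to the plate. Each of three identical-looking units, 106 mm tall, 0.17 kg: black barrel 38 mm in diameter (30 to 90 mm above its underside), flat 42 mm cap (90 to 106 mm), sprung steel foot 46 mm in diameter, 8 mm thick. Grip the barrel from above or press the cap
- middle_unit_start (a point): the same for the unit in the middle, 100 mm from its neighbours. In all three the foot gives 14 mm into the barrel, then meets a hard stop. A sound unit pushes back with 3 N plus 1.3 N per mm, the one worn unit with 3 N plus 0.3 N per mm; its own weight takes 1.7 N of this when it is pressed down. The worn one cannot be told by sight and may stand at any of the three
- right_unit_start (a point): the same for the unit on the robot's right
- plate: fixed flat steel test plate 170 x 300 mm, 10 mm thick, a dark strip 18 mm high and 8 mm wide along its far long edge. Origin: centre of its underside; x away from the robot, y along the long side to the robot's left, z up. The units stand on it in a row along y, near y = +100, 0 and -100 mm and x = -20 mm
- cabinet_drawer0 (a joint): the drawer of the low white cabinet: metres pulled out, 0 = shut, 0.166 at its stop; it stays where it is left
- cabinet_drawer0_handle (a point): middle of the drawer's horizontal steel bar handle, 11 mm thick, 100 mm long, its axis 35 mm in front of the drawer front, 47 mm above the table and 38 mm below the cabinet's top. It can be pinched from above (fingers closing along x); about 1 N plus light damping resists the pull. Axes: -x is the way the drawer pulls out, y along the bar, z up
- drawer_floor (a point): centre of the drawer's inner floor, moving with it; 22 mm above the table; inside 195 mm (x) by 158 mm (y), walls 41 mm high, front panel 51 mm high. The cabinet, 240 mm deep, 200 wide, 85 high, is fixed; its top covers the part of the drawer beyond x = (pull-out - 0.104) m from this point. Axes: -x is the way the drawer pulls out (towards the robot), y to the left, z up
- spacer: bystander, leave alone: plain aluminium spacer, 26 mm in diameter, 35 mm tall, standing on the plate behind the row; origin at the centre of its underside
- loupe: bystander, leave alone: black waisted loupe, 48 mm in diameter, 55 mm tall; origin at the centre of its underside
- screwdriver: bystander, leave alone: grey-handled screwdriver, 170 mm long; origin at the centre of its underside
- tape: bystander, leave alone: roll of clear tape, 90 mm in diameter, 24 mm high; origin at the centre of its underside
- cleaner: bystander, leave alone: white bottle, 56 mm in diameter, 130 mm tall; origin at the centre of its underside
- feed_roller: bystander, leave alone: rubber feed roller on its end, 48 mm in diameter, 105 mm tall; origin at the centre of its underside

How it is judged:
On the way, in this order (a step that is already met when the one before it is completed fails the run):
1. the unit on the robot's left is pressed down on the plate by more than 3 mm (((y of sound_unit_1_mid in the frame of plate between 0.05 and 0.15 m and x of sound_unit_1_mid in the frame of plate between -0.09 and 0.09 m and z of sound_unit_1_mid in the frame of plate between 0.047 and 0.06 m and angle between sound_unit_1_mid's own z axis and vertical below 0.12 rad) or (y of worn_unit_mid in the frame of plate between 0.05 and 0.15 m and x of worn_unit_mid in the frame of plate between -0.09 and 0.09 m and z of worn_unit_mid in the frame of plate between 0.047 and 0.06 m and angle between worn_unit_mid's own z axis and vertical below 0.12 rad) or (y of sound_unit_2_mid in the frame of plate between 0.05 and 0.15 m and x of sound_unit_2_mid in the frame of plate between -0.09 and 0.09 m and z of sound_unit_2_mid in the frame of plate between 0.047 and 0.06 m and angle between sound_unit_2_mid's own z axis and vertical below 0.12 rad))), for 0.1 s.
2. then the middle one is pressed likewise (((y of sound_unit_1_mid in the frame of plate between -0.05 and 0.05 m and x of sound_unit_1_mid in the frame of plate between -0.09 and 0.09 m and z of sound_unit_1_mid in the frame of plate between 0.047 and 0.06 m and angle between sound_unit_1_mid's own z axis and vertical below 0.12 rad) or (y of worn_unit_mid in the frame of plate between -0.05 and 0.05 m and x of worn_unit_mid in the frame of plate between -0.09 and 0.09 m and z of worn_unit_mid in the frame of plate between 0.047 and 0.06 m and angle between worn_unit_mid's own z axis and vertical below 0.12 rad) or (y of sound_unit_2_mid in the frame of plate between -0.05 and 0.05 m and x of sound_unit_2_mid in the frame of plate between -0.09 and 0.09 m and z of sound_unit_2_mid in the frame of plate between 0.047 and 0.06 m and angle between sound_unit_2_mid's own z axis and vertical below 0.12 rad))), for 0.1 s.
3. then the one on the right (((y of sound_unit_1_mid in the frame of plate between -0.15 and -0.05 m and x of sound_unit_1_mid in the frame of plate between -0.09 and 0.09 m and z of sound_unit_1_mid in the frame of plate between 0.047 and 0.06 m and angle between sound_unit_1_mid's own z axis and vertical below 0.12 rad) or (y of worn_unit_mid in the frame of plate between -0.15 and -0.05 m and x of worn_unit_mid in the frame of plate between -0.09 and 0.09 m and z of worn_unit_mid in the frame of plate between 0.047 and 0.06 m and angle between worn_unit_mid's own z axis and vertical below 0.12 rad) or (y of sound_unit_2_mid in the frame of plate between -0.15 and -0.05 m and x of sound_unit_2_mid in the frame of plate between -0.09 and 0.09 m and z of sound_unit_2_mid in the frame of plate between 0.047 and 0.06 m and angle between sound_unit_2_mid's own z axis and vertical below 0.12 rad))), for 0.1 s.
4. then the drawer is pulled out by more than 80 mm (value of joint cabinet_drawer0 above 0.08 m), for 0.2 s.
At the end, for the whole second after the job is handed in: the worn unit stands upright (within 0.12 rad) on the floor of the drawer (within 3 mm in height), at rest; the drawer is still out by more than 80 mm; the two sound units stand upright on the plate (within 0.1 rad, feet fully out to 3 mm), at rest (x of worn_unit_mid in the frame of drawer_floor between -0.0975 and 0.0975 m and y of worn_unit_mid in the frame of drawer_floor between -0.079 and 0.079 m and z of worn_unit_mid in the frame of drawer_floor between 0.05 and 0.056 m and angle between worn_unit_mid's own z axis and vertical below 0.12 rad and linear speed of each of worn_unit, sound_unit_1, sound_unit_2 below 0.02 m/s and value of joint cabinet_drawer0 above 0.08 m and y of sound_unit_1_mid in the frame of plate between -0.15 and 0.15 m and x of sound_unit_1_mid in the frame of plate between -0.085 and 0.085 m and z of sound_unit_1_mid in the frame of plate between 0.06 and 0.066 m and angle between each of sound_unit_1_mid, sound_unit_2_mid's own z axis and vertical below 0.1 rad and y of sound_unit_2_mid in the frame of plate between -0.15 and 0.15 m and x of sound_unit_2_mid in the frame of plate between -0.085 and 0.085 m and z of sound_unit_2_mid in the frame of plate between 0.06 and 0.066 m); the robot touches nothing.
It fails at once if a unit is driven against its stop (more than 40 N between unit and plate) (contact force between any of sound_unit_1, worn_unit, sound_unit_2 and plate above 40 N).
It fails at once if a bystander is moved by more than 30 mm (distance of any of spacer, loupe, screwdriver, tape, cleaner, feed_roller from where it was at the start of the episode above 0.03 m).
It also fails if it takes over 64 s, if anything falls off the work surface, if the arm or the gripper's body presses on something with over 40 N, if the wrist force passes 120 N, or if a joint passes its speed limit or range.

## Working session

There is one attempt and no reset: what is moved stays moved. The work goes in short steps, Python scripts to look and compute and a tool call to move; the robot and the scene stay as the last step left them, time stands still between calls to the robot, and variables do not carry over. Pictures are saved under pics/ and viewed, and the job is handed in when it is done.

Besides the shell and the picture viewer there is one more tool, called after "Call:" in YAML: its name, and indented under it one key for each argument. move_arm: Moves the arm, as the interface text tells. Its arguments: {"type":"object","properties":{"deltas":{"type":"array"},"grip":{"type":"number"},"force":{"type":"number"}},"required":["deltas"]}

```bash
ls; mkdir -p pics; python3 - <<'E'
from workcell import telemetry, read_camera, camera_info, workorder, robot
import cv2, numpy as np
np.set_printoptions(precision=4,suppress=True)
s=telemetry.state(); print(s); print([a for a in dir(robot) if a[0]!='_'])
for n in ("scene","top","wrist"):
    ci=camera_info(n); print(n,ci)
for n in ("scene","top"):
    p,d=read_camera(n); np.savez(f"{n}0.npz",p=p,d=d); cv2.imwrite(f"pics/{n}0.png",p[:,:,::-1])
E
```

```text
pics
{'t': 0.0, 'joint_pos': array([-1.4541,  0.4778,  0.0223,  1.5564, -0.0115,  1.1093, -0.0831]), 'qd': array([-0.0001, -0.0005, -0.0015, -0.001 ,  0.0018, -0.0006,  0.0006]), 'tau': array([ -0.0001, -58.2847,   1.5349, -27.2601,  -0.0544,   0.0169,
         0.0002]), 'eef_pos': array([0.1504, 0.6575, 0.2217]), 'tcp_rot': array([-0.3524, -3.1217,  0.0027]), 'contact_force': array([-0.6111,  0.0641,  0.0577]), 'moment': array([-0.0056, -0.0106, -0.0195]), 'grip_width': 0.08770008322563683}
['PlanningError', 'pinch_z']
scene {'camera_matrix': array([[464.765 ,   0.    , 259.0424],
       [  0.    , 464.765 , 190.6453],
       [  0.    ,   0.    ,   1.    ]]), 'k1': -0.13876481001233754, 'pose': array([[ 0.5279,  0.4629, -0.7121,  1.2609],
       [ 0.8493, -0.2927,  0.4393, -0.4246],
       [-0.0051, -0.8367, -0.5476,  0.6308],
       [ 0.    ,  0.    ,  0.    ,  1.    ]])}
top {'camera_matrix': array([[491.2847,   0.    , 250.1548],
       [  0.    , 491.2847, 198.3577],
       [  0.    ,   0.    ,   1.    ]]), 'k1': -0.13849386609970474, 'pose': array([[ 0.1372, -0.963 ,  0.2321,  0.2582],
       [-0.9905, -0.1339,  0.0298,  0.0032],
       [ 0.0024, -0.234 , -0.9722,  1.2731],
       [ 0.    ,  0.    ,  0.    ,  1.    ]])}
wrist {'camera_matrix': array([[294.37  ,   0.    , 259.3998],
       [  0.    , 294.37  , 192.3848],
       [  0.    ,   0.    ,   1.    ]]), 'k1': -0.04779669587573938, 'tool_from_camera': array([[ 0.0002, -0.952 , -0.3062,  0.0847],
       [ 1.    ,  0.0001,  0.0001, -0.0003],
       [-0.0001, -0.3062,  0.952 , -0.1616],
       [ 0.    ,  0.    ,  0.    ,  1.    ]])}
```

View pics/scene0.png

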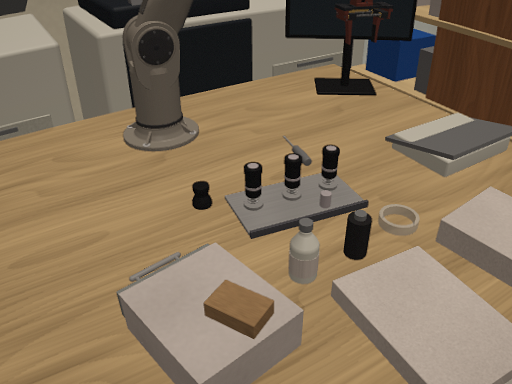

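View pics/top0.png

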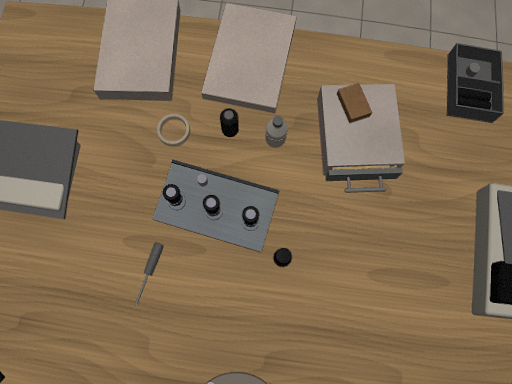

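The scene view shows the three units in a row (caps near (253,168), (293,158), (330,150)) and the cabinet at lower left, with its handle near (157,266). In the top view the units are at about (172,195), (211,205) and (250,215), the handle is at (365,185), and the spacer is at (202,180). I'll zoom in next.

```bash
cat > h.py <<'E'
import numpy as np, cv2
from workcell import telemetry, read_camera, camera_info
from scipy.spatial.transform import Rotation as R
np.set_printoptions(precision=4,suppress=True)
def ray(name,px,T=None):
    ci=camera_info(name); K=ci["camera_matrix"]; k=ci["k1"]
    n=cv2.undistortPoints(np.array([[px]],float),K,np.array([k,0,0,0,0.]))[0,0]
    if T is None: T=ci["pose"]
    d=T[:3,:3]@np.array([n[0],n[1],1.]); return T[:3,3],d
def onz(name,px,z,T=None):
    o,d=ray(name,px,T); return o+d*(z-o[2])/d[2]
def pt(name,px,depth,T=None):
    o,d=ray(name,px,T); return o+d*depth
def tri(*rays):
    A=np.zeros((3,3));b=np.zeros(3)
    for o,d in rays:
        d=d/np.linalg.norm(d);P=np.eye(3)-np.outer(d,d);A+=P;b+=P@o
    x=np.linalg.solve(A,b)
    res=[np.linalg.norm((np.eye(3)-np.outer(d,d)/(d@d))@(x-o)) for o,d in rays]
    return x,res
def wristT(s):
    T=np.eye(4);T[:3,:3]=R.from_rotvec(s["tcp_rot"]).as_matrix();T[:3,3]=s["eef_pos"]
    return T@camera_info("wrist")["tool_from_camera"]
E
python3 - <<'E'
import numpy as np,cv2
a=np.load('top0.npz')['p'];b=np.load('scene0.npz')['p']
c=cv2.resize(a[155:255,140:290],None,fx=5,fy=5,interpolation=cv2.INTER_CUBIC);cv2.imwrite('pics/c1.png',c[:,:,::-1])
c=cv2.resize(b[135:235,220:370],None,fx=5,fy=5,interpolation=cv2.INTER_CUBIC);cv2.imwrite('pics/c2.png',c[:,:,::-1])
c=cv2.resize(a[75:205,310:415],None,fx=4,fy=4,interpolation=cv2.INTER_CUBIC);cv2.imwrite('pics/c3.png',c[:,:,::-1])
E
```

```text
(no output)
```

View pics/c1.png

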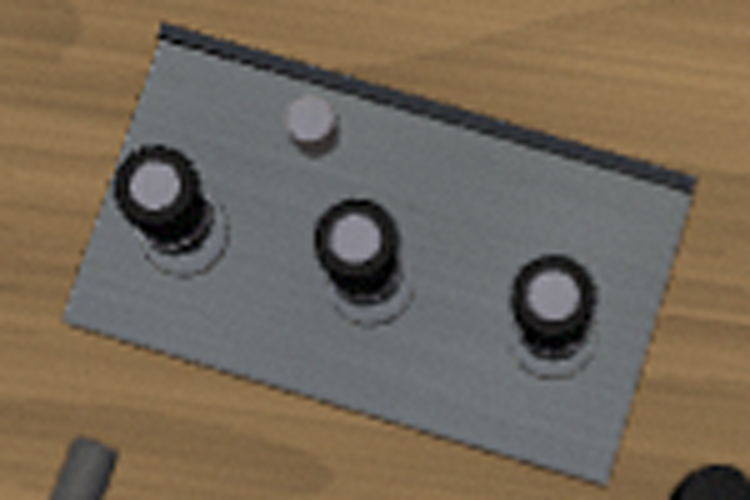

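View pics/c2.png

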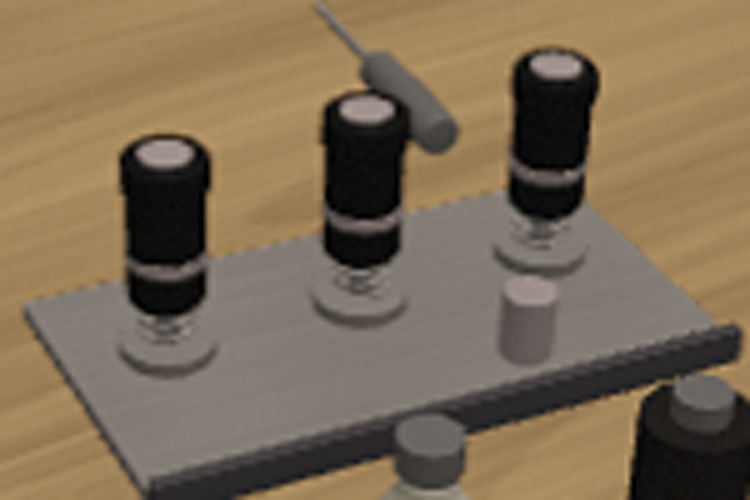

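View pics/c3.png

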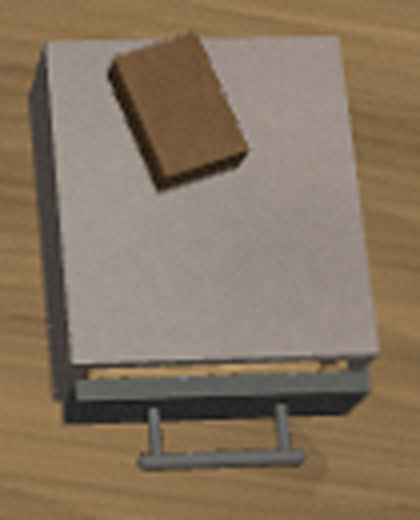

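The pale cap discs show clearly in both views. I'll triangulate their centres, along with the handle ends and plate corners.

```bash
python3 - <<'E'
from h import *
T=np.load('top0.npz');S=np.load('scene0.npz')
def blob(img,cx,cy,w,thr,lo=True):
    g=cv2.cvtColor(img,cv2.COLOR_RGB2GRAY)
    x0,y0=int(cx-w),int(cy-w);sub=g[y0:y0+2*w+1,x0:x0+2*w+1].astype(float)
    m=(sub>thr).astype(np.uint8);n,l,st,c=cv2.connectedComponentsWithStats(m)
    k=l[w,w];ys,xs=np.where(l==k)
    wt=sub[ys,xs]-thr
    return (x0+np.average(xs,weights=wt),y0+np.average(ys,weights=wt)),len(xs)
tp=[(171,192),(211,203),(250.6,214)]; sp=[(331,148),(293.5,156.7),(253,165.6)]
cent=[]
for a,b in zip(tp,sp):
    ca,na=blob(T['p'],round(a[0]),round(a[1]),7,90);cb,nb=blob(S['p'],round(b[0]),round(b[1]),7,110)
    x,r=tri(ray('top',ca),ray('scene',cb)); 
    da=T['d'][round(ca[1]),round(ca[0])];db=S['d'][round(cb[1]),round(cb[0])]
    print(ca,na,cb,nb,'tri',x,r,'onz',onz('top',ca,.116)[:2],onz('scene',cb,.116)[:2],'depth',pt('top',ca,da),pt('scene',cb,db)); cent.append(x)
cent=np.array(cent);print('spacing',np.linalg.norm(np.diff(cent,axis=0),axis=1)); v=cent[0]-cent[2];print('yaw of plate y axis',np.arctan2(-v[0],v[1]))
# plate corners from top crop c1 (/5 + offset)
for q in [(63,322),(607,484),(695,190),(160,35)]:
    p=(140+q[0]/5-.4,155+q[1]/5-.4);print('plate',p,onz('top',p,.010 if q[1]>300 else .028))
# handle ends top crop c3 /4
for q in [(142,461),(302,458)]:
    p=(310+q[0]/4-.4,75+q[1]/4-.4);print('h',p,onz('top',p,.0525),T['d'][round(p[1]),round(p[0])],pt('top',p,T['d'][round(p[1]),round(p[0])]))
# cabinet top front corners, c3
for q in [(72,362),(378,357),(340,38),(48,42)]:
    p=(310+q[0]/4-.4,75+q[1]/4-.4);print('cab',onz('top',p,.085),T['d'][round(p[1])-3,round(p[0])])
c=cv2.resize(S['p'][240:384,110:310],None,fx=4,fy=4,interpolation=cv2.INTER_CUBIC);cv2.imwrite('pics/c4.png',c[:,:,::-1])
E
```

```text
(np.float64(170.470080197409), np.float64(191.652683528686)) 73 (np.float64(330.914551607445), np.float64(147.63790186125212)) 34 tri [0.5237 0.2324 0.1153] [np.float64(0.0013307134019685592), np.float64(0.001330713401968567)] onz [0.5244 0.2335] [0.5245 0.2301] depth [0.525  0.234  0.1132] [0.527  0.2279 0.1177]
(np.float64(210.67508683296495), np.float64(202.22323965898326)) 73 (np.float64(292.76807228915663), np.float64(156.4984939759036)) 39 tri [0.5111 0.1308 0.1154] [np.float64(0.0014990395552388718), np.float64(0.0014990395552389214)] onz [0.5118 0.132 ] [0.5117 0.1285] depth [0.5122 0.1322 0.1142] [0.5082 0.1311 0.1136]
(np.float64(250.1838146811071), np.float64(213.57460890493383)) 78 (np.float64(252.6124763705104), np.float64(165.2066792690611)) 44 tri [0.4966 0.0322 0.1157] [np.float64(0.0013999091126456603), np.float64(0.0013999091126456439)] onz [0.4972 0.0335] [0.4967 0.0306] depth [0.4973 0.0335 0.1155] [0.4959 0.031  0.1155]
spacing [0.1025 0.0996]
yaw of plate y axis -0.1347311729366274
plate (152.2, 219.0) [0.4689 0.2896 0.01  ]
plate (261.0, 251.4) [ 0.4241 -0.0051  0.01  ]
plate (278.6, 192.6) [ 0.5811 -0.0302  0.028 ]
plate (171.6, 161.6) [0.6265 0.2626 0.028 ]
h (345.1, 189.85) [ 0.6058 -0.199   0.0525] 1.2600529 [ 0.6054 -0.1988  0.0538]
h (385.1, 189.1) [ 0.6224 -0.3031  0.0525] 1.2607476 [ 0.622  -0.3027  0.0538]
cab [ 0.6551 -0.1433  0.085 ] 1.2429824
cab [ 0.6868 -0.3398  0.085 ] 1.3341712
cab [ 0.9092 -0.3025  0.085 ] 1.3887541
cab [ 0.8755 -0.1063  0.085 ] 1.3854882
```

View pics/c4.png

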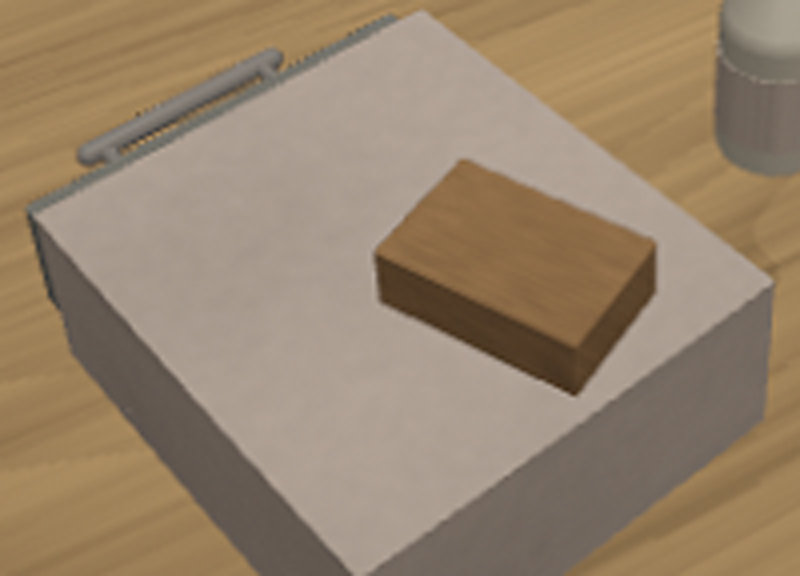

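The triangulated caps sit 115–116 mm high (expected 116) and are spaced 100–102 mm apart, so they agree with the text. The handle lies on a 1.05 mm-per-% scaled line at about (0.614, −0.251) with a cabinet yaw of about 0.16. Next I'll write a helper that converts targets into tool-frame moves.

```bash
cat > go.py <<'E'
import sys
from h import *
# usage: go.py x y z [tool-y heading yaw: angle of tool y from world y, ccw]
s=telemetry.state();M=R.from_rotvec(s["tcp_rot"]).as_matrix()
t=np.array([float(v) for v in sys.argv[1:4]]);
d=M.T@(t-s["eef_pos"])*100
ty=M[:,1];cur=np.arctan2(-ty[0],ty[1])
print("t",round(s["t"],2),"pos",s["eef_pos"],"F",s["contact_force"],"w",round(s["grip_width"],4),"yaw",round(cur,3),"down",M[2,2].round(4),"q",s["joint_pos"])
print("delta cm",d.round(2),"norm",np.linalg.norm(d).round(2))
if len(sys.argv)>4:
    y=float(sys.argv[4]);e=(y-cur+np.pi/2)%np.pi-np.pi/2
    print("turn about tool z (after shift in present axes)",round(-e,3))
E
python3 go.py 0.524 0.232 0.140 -0.14; python3 go.py 0.524 0.232 0.223 -0.14
```

```text
t 0.1 pos [0.1503 0.6575 0.2218] F [-0.3627 -0.6397  0.6044] w 0.088 yaw -0.225 down -1.0 q [-1.4541  0.4777  0.0224  1.5563 -0.0115  1.1093 -0.0831]
delta cm [-45.91 -33.14   8.24] norm 57.22
turn about tool z (after shift in present axes) -0.085
t 0.1 pos [0.1503 0.6575 0.2218] F [-0.3627 -0.6397  0.6044] w 0.088 yaw -0.225 down -1.0 q [-1.4541  0.4777  0.0224  1.5563 -0.0115  1.1093 -0.0831]
delta cm [-45.91 -33.15  -0.06] norm 56.63
turn about tool z (after shift in present axes) -0.085
```

Call:
move_arm:
  deltas:
    - [[-3.2,-2.3,0,0],[-3.2,-2.3,0,0],[-3.2,-2.3,0,0],[-3.2,-2.3,0,0],[-3.2,-2.3,0,0],[-3.2,-2.3,0,0],[-3.2,-2.3,0,0],[-3.2,-2.3,0,0]]
  grip: 0
  force: 20

```text
t: 0.77
eef_pos: [0.3598, 0.4197, 0.2225]
tcp_rot: [-0.352, -3.121, 0.001]
contact_force: [0.2, 1.2, 0.1]
grip_width: 0.0382
```

Call:
move_arm:
  deltas:
    - [[-3.2,-2.3,0,0],[-3.2,-2.3,0,0],[-3.2,-2.3,0.5,0],[-3.2,-2.3,1.5,0],[-3.2,-2.3,1.5,0],[-3.0,-2.3,1.5,-0.085],[-1.0,-0.7,1.0,0],[0,0,0,0]]

```text
t: 1.43
eef_pos: [0.523, 0.2319, 0.1607]
tcp_rot: [-0.23, -3.131, 0.006]
contact_force: [-0.1, 1.3, -0.6]
grip_width: 0.0004
```

```bash
python3 go.py 0.524 0.232 0.116 -0.14
```

```text
t 1.43 pos [0.523  0.2319 0.1607] F [-0.1256  1.3427 -0.595 ] w 0.0004 yaw -0.147 down -1.0 q [-0.6873  0.3814  0.202   1.8755 -0.0928  0.8977  0.9829]
delta cm [-0.11  0.04  4.47] norm 4.47
turn about tool z (after shift in present axes) -0.007
```

Call:
move_arm:
  deltas:
    - [[0,0,1.5,0],[0,0,1.5,0],[0,0,0.9,0],[0,0,0.2,0],[0,0,0,0],[0,0,0,0]]

```text
t: 1.93
eef_pos: [0.5218, 0.2378, 0.1226]
tcp_rot: [0.218, 3.134, 0.001]
contact_force: [0.8, 0.5, 0.6]
grip_width: 0.0004
```

Call:
move_arm:
  deltas:
    - [[0,0,0.3,0],[0,0,0.3,0],[0,0,0,0],[0,0,0,0]]

```text
t: 2.27
eef_pos: [0.5222, 0.2374, 0.1164]
tcp_rot: [0.219, 3.133, 0.001]
contact_force: [0.2, 0.8, 1.7]
grip_width: 0.0005
```

```bash
python3 go.py 0.524 0.232 0.109 -0.14
```

```text
t 2.27 pos [0.5222 0.2374 0.1164] F [0.2093 0.7998 1.6977] w 0.0005 yaw -0.14 down -1.0 q [-0.6811  0.4387  0.1865  1.9088 -0.1099  0.8026  0.9954]
delta cm [-0.25 -0.51  0.74] norm 0.94
turn about tool z (after shift in present axes) 0.0
```

Call:
move_arm:
  deltas:
    - [[0,-0.3,0.2,0],[0,0,0.2,0],[0,0,0.2,0],[0,0,0.1,0],[0,0,0,0],[0,0,0,0],[0,0,0,0]]

```text
t: 2.85
eef_pos: [0.5225, 0.2358, 0.1105]
tcp_rot: [0.219, 3.131, 0.005]
contact_force: [-0.7, 2.8, 10.1]
grip_width: 0.0003
```

```bash
python3 - <<'E'
from h import *
for i in range(3):
    s=telemetry.state();print(s["t"],s["eef_pos"],s["contact_force"]);read_camera("wrist")
E
```

```text
2.85 [0.5225 0.2358 0.1105] [-0.6849  2.8329 10.0538]
2.9 [0.5225 0.2357 0.1105] [-0.8067  1.8796 10.465 ]
2.95 [0.5225 0.2357 0.1105] [-0.8257  3.481  10.5473]
```

The left unit pushes back with 10.3 N at about 6–7 mm, so it is sound (a worn one would give about 3.4 N). Next is the middle unit.

Call:
move_arm:
  deltas:
    - [[0,0,-1.5,0],[0,0,-1.5,0],[0,-2.5,0,0],[0,-3.0,0,0],[0,-3.0,0,0],[0,-1.8,0,0],[0,0,0,0],[0,0,0,0]]

```text
t: 3.67
eef_pos: [0.5067, 0.1309, 0.1388]
tcp_rot: [-0.223, -3.133, 0.0]
contact_force: [0.6, 1.1, 0.2]
grip_width: 0.0003
```

```bash
python3 go.py 0.511 0.131 0.120 -0.14
```

```text
t 3.67 pos [0.5067 0.1309 0.1388] F [0.5739 1.0547 0.1927] w 0.0003 yaw -0.142 down -1.0 q [-0.5529  0.3349  0.2197  2.0086 -0.0991  0.8085  1.152 ]
delta cm [-0.43  0.07  1.88] norm 1.93
turn about tool z (after shift in present axes) -0.002
```

Call:
move_arm:
  deltas:
    - [[-0.4,0,1.0,0],[0,0,0.7,0],[0,0,0.3,0],[0,0,0.2,0],[0,0,0,0],[0,0,0,0]]

```text
t: 4.17
eef_pos: [0.5109, 0.132, 0.1168]
tcp_rot: [-0.218, -3.134, 0.0]
contact_force: [-0.0, -0.3, 0.1]
grip_width: 0.0004
```

Call:
move_arm:
  deltas:
    - [[0,0,0.2,0],[0,0,0.2,0],[0,0,0.2,0],[0,0,0.1,0],[0,0,0,0],[0,0,0,0]]

```text
t: 4.67
eef_pos: [0.5117, 0.1318, 0.1109]
tcp_rot: [0.22, 3.132, 0.002]
contact_force: [-1.2, 0.5, 8.7]
grip_width: 0.0003
```

```bash
python3 - <<'E'
from h import *
for i in range(3):
    s=telemetry.state();print(s["t"],s["eef_pos"],s["contact_force"]);read_camera("wrist")
E
```

```text
4.6667 [0.5117 0.1318 0.1109] [-1.2465  0.5055  8.7192]
4.7167 [0.5117 0.1319 0.1109] [-0.9811 -0.8037  8.2613]
4.7667 [0.5117 0.1318 0.111 ] [-1.1346  0.044   8.894 ]
```

The middle unit gives 8.6 N at about 5.6 mm, so it is also sound. I'll press 1 mm more to reach the requested range, then move on.

Call:
move_arm:
  deltas:
    - [[0,0,0.1,0],[0,0,0,0],[0,0,0,0]]

```text
t: 5.07
eef_pos: [0.5117, 0.1319, 0.1101]
tcp_rot: [0.22, 3.132, 0.002]
contact_force: [-1.5, -0.5, 10.1]
grip_width: 0.0004
```

Call:
move_arm:
  deltas:
    - [[0,0,-1.5,0],[0,0,-1.5,0],[0,-2.5,0,0],[0,-3.0,0,0],[0,-3.0,0,0],[0,-1.4,0,0],[0,0,0,0],[0,0,0,0]]

```text
t: 5.73
eef_pos: [0.4971, 0.0333, 0.139]
tcp_rot: [0.222, 3.134, 0.0]
contact_force: [0.2, 0.4, 1.1]
grip_width: 0.0002
```

```bash
python3 go.py 0.4968 0.0325 0.120 -0.14
```

```text
t 5.73 pos [0.4971 0.0333 0.139 ] F [0.2492 0.3518 1.0741] w 0.0002 yaw -0.142 down -1.0 q [-0.4059  0.2972  0.2543  2.0666 -0.1043  0.7893  1.3406]
delta cm [ 0.02 -0.08  1.9 ] norm 1.9
turn about tool z (after shift in present axes) -0.002
```

Call:
move_arm:
  deltas:
    - [[0,0,1.0,0],[0,0,0.7,0],[0,0,0.3,0],[0,0,0.2,0],[0,0,0,0]]

```text
t: 6.15
eef_pos: [0.4968, 0.0342, 0.1163]
tcp_rot: [-0.218, -3.133, 0.0]
contact_force: [-0.2, 0.2, 1.9]
grip_width: 0.0005
```

Call:
move_arm:
  deltas:
    - [[0,0,0.2,0],[0,0,0.2,0],[0,0,0.2,0],[0,0,0.1,0],[0,0,0,0],[0,0,0,0]]

```text
t: 6.65
eef_pos: [0.4973, 0.0336, 0.1101]
tcp_rot: [0.219, 3.134, 0.0]
contact_force: [-1.0, 1.4, 3.9]
grip_width: 0.0006
```

```bash
python3 - <<'E'
from h import *
for i in range(3):
    s=telemetry.state();print(s["t"],s["eef_pos"],s["contact_force"]);read_camera("wrist")
E
```

```text
6.65 [0.4973 0.0336 0.1101] [-0.9776  1.3522  3.9372]
6.7 [0.4973 0.0336 0.1102] [-0.1706  0.4867  3.1245]
6.75 [0.4973 0.0336 0.1102] [-0.2772  1.1756  3.7544]
```

The right unit gives 3.6 N at about 6–7 mm, so it is the worn one. I'll lift off and head for the handle, with the jaws turned so they close along the drawer's x axis.

```bash
python3 go.py 0.614 -0.251 0.180 -1.411
```

```text
t 6.8 pos [0.4973 0.0336 0.1102] F [-1.1523  1.662   3.127 ] w 0.0009 yaw -0.14 down -1.0 q [-0.3951  0.343   0.2437  2.0879 -0.123   0.7235  1.3583]
delta cm [-15.52 -26.55  -6.98] norm 31.54
turn about tool z (after shift in present axes) 1.271
```

Call:
move_arm:
  deltas:
    - [[0,0,-2.0,0],[0,0,-3.5,0],[-1.9,-3.3,-1.5,0],[-1.9,-3.3,0,0],[-1.9,-3.3,0,0],[-1.9,-3.3,0,0],[-1.9,-3.3,0,0],[-1.9,-3.3,0,0]]
  grip: 0.34

```text
t: 7.47
eef_pos: [0.5826, -0.1805, 0.1797]
tcp_rot: [-0.219, -3.134, 0.001]
contact_force: [0.9, 0.3, 0.3]
grip_width: 0.0301
```

Call:
move_arm:
  deltas:
    - [[-1.9,-3.3,0,0],[-1.9,-3.3,0,0],[0,0,0,0.12],[0,0,0,0.12],[0,0,0,0.12],[0,0,0,0.12],[0,0,0,0.12],[0,0,0,0.12]]

```text
t: 8.13
eef_pos: [0.6105, -0.2494, 0.1795]
tcp_rot: [-1.318, -2.851, 0.001]
contact_force: [-1.1, 0.2, 0.8]
grip_width: 0.0297
```

Call:
move_arm:
  deltas:
    - [[0,0,0,0.12],[0,0,0,0.12],[0,0,0,0.12],[0,0,0,0.12],[0,0,0,0.07],[0,0,0,0],[0,0,0,0]]

```text
t: 8.72
eef_pos: [0.6106, -0.2491, 0.1796]
tcp_rot: [-2.033, -2.395, 0.001]
contact_force: [-0.0, -0.4, 0.1]
grip_width: 0.0302
```

```bash
python3 go.py 0.614 -0.251 0.180 -1.411; python3 - <<'E'
from h import *
s=telemetry.state();p,d=read_camera("wrist");np.savez('w1.npz',p=p,d=d,T=wristT(s));cv2.imwrite('pics/w1.png',p[:,:,::-1])
E
```

```text
t 8.72 pos [ 0.6106 -0.2491  0.1796] F [-0.0039 -0.352   0.1025] w 0.0302 yaw -1.407 down -1.0 q [-0.1629  0.5685  0.6627  1.6696 -0.3929  1.0413  0.7887]
delta cm [-0.24  0.3  -0.04] norm 0.39
turn about tool z (after shift in present axes) 0.004
```

View pics/w1.png

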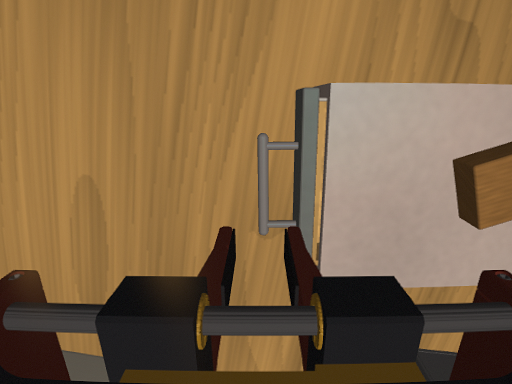

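The wrist view shows the bar running vertically from (263,138) to (263,232), and the fingertips at x≈233 and 290 straddle its line. I'll triangulate it against the top view.

```bash
python3 - <<'E'
from h import *
w=np.load('w1.npz');T=w['T'];p=w['p'].astype(int);d=w['d']
for r in (160,180,200,210):
    row=p[r,245:300];dep=d[r,245:300]; m=np.where(dep<np.median(d[r,200:240])-.02)[0]+245; m=m[m<285]
    print(r,m.min(),m.max(),[round(float(x),4) for x in (d[r,263],)],pt('wrist',((m.min()+m.max())/2,r),d[r,263],T))
a=[(345.1,189.85),(385.1,189.1)]; b=[(262.5,135),(263.5,233)]
for i in range(2):
    for j in range(2):
        x,r=tri(ray('top',a[i]),ray('wrist',b[j],T)); print(i,j,x,r)
for e in b: print(onz('wrist',e,.0525,T))
E
```

```text
160 258 268 [0.2936] [ 0.6098 -0.2237  0.0517]
180 258 273 [0.2996] [ 0.6158 -0.2436  0.052 ]
200 258 268 [0.3069] [ 0.6169 -0.2655  0.0514]
210 258 268 [0.3095] [ 0.6187 -0.2762  0.0521]
0 0 [ 0.6052 -0.1989  0.0543] [np.float64(0.00020769596591319847), np.float64(0.0002076959659132325)]
0 1 [ 0.5768 -0.1833  0.2584] [np.float64(0.033206206571777974), np.float64(0.033206206571778106)]
1 0 [ 0.5806 -0.2143  0.2521] [np.float64(0.0423421020842138), np.float64(0.042342102084213844)]
1 1 [ 0.624  -0.3044  0.0476] [np.float64(0.00015521554723137035), np.float64(0.00015521554723140133)]
[ 0.6052 -0.1993  0.0525]
[ 0.6236 -0.3022  0.0525]
```

Call:
move_arm:
  deltas:
    - [[-0.2,0.35,3.0,0],[0,0,3.5,0],[0,0,3.0,0],[0,0,2.0,0],[0,0,1.0,0],[0,0,0,0],[0,0,0,0]]

```text
t: 9.35
eef_pos: [0.6149, -0.2509, 0.0555]
tcp_rot: [2.035, 2.393, -0.0]
contact_force: [0.1, 0.2, 1.0]
grip_width: 0.0298
```

```bash
python3 go.py 0.6144 -0.251 0.030 -1.405
```

```text
t 9.35 pos [ 0.6149 -0.2509  0.0555] F [0.1395 0.1605 0.986 ] w 0.0298 yaw -1.409 down -1.0 q [-0.0962  0.7157  0.57    1.7352 -0.4962  0.8382  0.8631]
delta cm [ 0.   -0.05  2.55] norm 2.55
turn about tool z (after shift in present axes) -0.004
```

Call:
move_arm:
  deltas:
    - [[0,-0.05,1.0,0],[0,0,1.0,0],[0,0,0.5,0],[0,0,0,0]]

```text
t: 9.68
eef_pos: [0.6135, -0.25, 0.0288]
tcp_rot: [-2.034, -2.392, 0.001]
contact_force: [-0.4, 0.1, -1.0]
grip_width: 0.03
```

Call:
move_arm:
  deltas:
    - [[0,0,0,0],[0,0,0,0],[0,0,0,0]]
  grip: 0
  force: 20

```text
t: 9.93
eef_pos: [0.6145, -0.2508, 0.0304]
tcp_rot: [2.035, 2.392, 0.0]
contact_force: [-0.1, -0.9, -0.0]
grip_width: 0.013
```

Call:
move_arm:
  deltas:
    - [[0,0,0,0],[0,-0.5,0,0],[0,-1.0,0,0],[0,-1.5,0,0],[0,-1.5,0,0],[0,-1.5,0,0],[0,-1.5,0,0],[0,-1.5,0,0]]

```text
t: 10.6
eef_pos: [0.5242, -0.2667, 0.0304]
tcp_rot: [2.035, 2.39, -0.001]
contact_force: [2.4, -4.8, -2.4]
grip_width: 0.0107
```

Call:
move_arm:
  deltas:
    - [[0,-1.5,0,0],[0,-1.5,0,0],[0,-1.5,0,0],[0,-1.0,0,0],[0,-0.5,0,0],[0,0,0,0],[0,0,0,0]]

```text
t: 11.18
eef_pos: [0.4643, -0.2772, 0.0304]
tcp_rot: [2.037, 2.388, -0.004]
contact_force: [0.6, -7.1, -3.8]
grip_width: 0.0103
```

Call:
move_arm:
  deltas:
    - [[0,0,0,0],[0,0,0,0],[0,0,0,0]]
  grip: 0.34

```text
t: 11.43
eef_pos: [0.4654, -0.2741, 0.03]
tcp_rot: [-2.035, -2.392, -0.001]
contact_force: [0.1, 0.4, 0.2]
grip_width: 0.0268
```

Call:
move_arm:
  deltas:
    - [[0,0,-1.0,0],[0,0,-3.0,0],[0,0,-3.5,0],[0,0,-3.5,0],[0,0,-3.5,0],[0,0,-3.5,0],[0,0,-2.0,0],[0,0,0,0]]

```text
t: 12.1
eef_pos: [0.468, -0.2759, 0.235]
tcp_rot: [2.031, 2.387, 0.006]
contact_force: [0.2, -0.8, -0.3]
grip_width: 0.0297
```

```bash
python3 go.py 0.4968 0.0335 0.23 -0.14; python3 - <<'E'
from h import *
s=telemetry.state();p,d=read_camera("wrist");np.savez('w2.npz',p=p,d=d,T=wristT(s));cv2.imwrite('pics/w2.png',p[:,:,::-1])
p,d=read_camera("top");np.savez('top2.npz',p=p,d=d);cv2.imwrite('pics/top2.png',p[:,:,::-1])
E
```

```text
t 12.1 pos [ 0.468  -0.2759  0.235 ] F [ 0.1605 -0.8376 -0.276 ] w 0.0297 yaw -1.41 down -1.0 q [-0.2015  0.2968  0.7651  1.9012 -0.2417  1.0288  0.827 ]
delta cm [30.09  7.79  0.47] norm 31.08
turn about tool z (after shift in present axes) -1.27
```

View pics/w2.png

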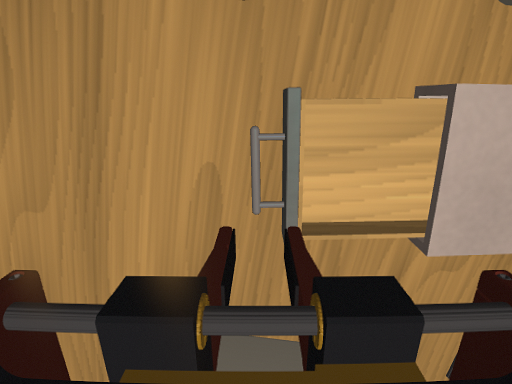

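View pics/top2.png

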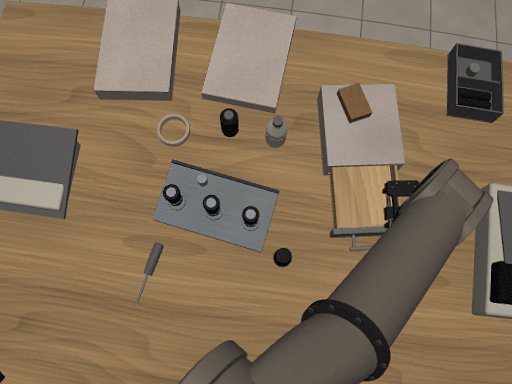

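The wrist view shows the drawer open: floor from (301,98) to (440,235), front panel at x≈283–300, cabinet edge at x≈440. All three units still stand in the top view. I'll measure the floor.

```bash
python3 - <<'E'
from h import *
w=np.load('w2.npz');T=w['T'];d=w['d']; tp=np.load('top2.npz')
for q in [(320,120),(380,120),(350,170),(320,200),(400,200),(420,150),(292,120),(292,200),(255,150),(255,190),(450,150)]:
    print(q,pt('wrist',q,d[q[1],q[0]],T))
for r in (130,160,190): print(r,[round(float(pt('wrist',(c,r),d[r,c],T)[2]),3) for c in range(276,308,2)])
for c in (330,360,400): print(c,[round(float(pt('wrist',(c,r),d[r,c],T)[2]),3) for r in range(88,110,2)],[round(float(pt('wrist',(c,r),d[r,c],T)[2]),3) for r in range(212,246,2)])
for q in [(340,190),(360,200),(380,215),(345,220)]: print('top',q,pt('top',q,tp['d'][q[1],q[0]]))
E
```

```text
(320, 120) [ 0.5347 -0.2064  0.022 ]
(380, 120) [ 0.6093 -0.1938  0.0225]
(350, 170) [ 0.5879 -0.2626  0.0223]
(320, 200) [ 0.5582 -0.3099  0.0214]
(400, 200) [ 0.6677 -0.2926  0.0211]
(420, 150) [ 0.6726 -0.2217  0.0221]
(292, 120) [ 0.4941 -0.2096  0.0706]
(292, 200) [ 0.5117 -0.2994  0.0714]
(255, 150) [ 0.4601 -0.2515  0.0516]
(255, 190) [ 0.4678 -0.3003  0.0515]
(450, 150) [ 0.6699 -0.2111  0.0839]
130 [-0.001, -0.001, -0.001, -0.0, 0.041, 0.067, 0.073, 0.071, 0.072, 0.073, 0.072, 0.072, 0.07, 0.063, 0.063, 0.022]
160 [-0.002, 0.0, -0.002, 0.017, 0.047, 0.071, 0.071, 0.071, 0.073, 0.072, 0.072, 0.072, 0.062, 0.063, 0.021, 0.021]
190 [-0.0, -0.001, -0.001, 0.02, 0.05, 0.072, 0.071, 0.073, 0.072, 0.072, 0.071, 0.072, 0.063, 0.062, 0.023, 0.022]
330 [-0.0, 0.0, 0.0, -0.001, 0.0, 0.0, 0.063, 0.062, 0.062, 0.022, 0.023] [0.022, 0.022, 0.022, 0.023, 0.022, 0.023, 0.03, 0.035, 0.396, 0.396, 0.054, 0.06, 0.063, 0.062, 0.001, -0.001, 0.001]
360 [0.0, 0.0, -0.002, -0.001, -0.001, 0.026, 0.062, 0.062, 0.02, 0.02, 0.022] [0.02, 0.021, 0.022, 0.022, 0.021, 0.025, 0.031, 0.037, 0.044, 0.05, 0.055, 0.062, 0.063, 0.062, 0.0, 0.001, -0.001]
400 [0.001, 0.0, -0.002, 0.001, -0.001, 0.061, 0.061, 0.062, 0.021, 0.022, 0.023] [0.021, 0.024, 0.023, 0.022, 0.023, 0.028, 0.033, 0.042, 0.049, 0.054, 0.06, 0.061, 0.063, -0.001, -0.0, -0.0, -0.001]
top (340, 190) [ 0.6131 -0.1911  0.0187]
top (360, 200) [ 0.5919 -0.2456  0.0241]
top (380, 215) [ 0.5585 -0.3014  0.0257]
top (345, 220) [ 0.5331 -0.211   0.0238]
```

The drawer floor measures z=0.022 in the wrist depth, and the top camera shows it between 0.019 and 0.026, so it matches the given 22 mm. I plan to place the unit at about (0.579, −0.257), 68 mm behind the front panel and clear of the cabinet top. Now for the worn unit.

Call:
move_arm:
  deltas:
    - [[3.5,0.9,0,0],[3.8,1.0,0,0],[3.8,1.0,0,0],[3.8,1.0,0,0],[3.8,1.0,0,0],[3.8,1.0,0,0],[3.8,1.0,0,0],[3.8,0.9,0,0]]
  grip: 0.8

```text
t: 12.87
eef_pos: [0.4934, 0.0369, 0.2286]
tcp_rot: [-2.034, -2.392, 0.004]
contact_force: [0.5, -0.0, -1.1]
grip_width: 0.0706
```

Call:
move_arm:
  deltas:
    - [[0,0,0,-0.12],[0,0,0,-0.12],[0,0,0,-0.12],[0,0,0,-0.12],[0,0,0,-0.12],[0,0,0,-0.12],[0,0,0,-0.12],[0,0,0,-0.12]]

```text
t: 13.53
eef_pos: [0.4934, 0.0349, 0.2283]
tcp_rot: [-0.69, -3.061, 0.003]
contact_force: [0.1, -1.0, 0.2]
grip_width: 0.0702
```

Call:
move_arm:
  deltas:
    - [[0,0,0,-0.12],[0,0,0,-0.12],[0,0,0,-0.07],[0,0,0,0],[0,0,0,0]]

```text
t: 13.95
eef_pos: [0.4939, 0.0348, 0.2288]
tcp_rot: [-0.223, -3.131, 0.001]
contact_force: [0.7, 0.3, 0.0]
grip_width: 0.0703
```

```bash
python3 go.py 0.4968 0.0335 0.16 -0.14; python3 - <<'E'
from h import *
s=telemetry.state();p,d=read_camera("wrist");np.savez('w3.npz',p=p,d=d,T=wristT(s));cv2.imwrite('pics/w3.png',p[:,:,::-1])
E
```

```text
t 13.95 pos [0.4939 0.0348 0.2288] F [0.6651 0.3158 0.0392] w 0.0703 yaw -0.142 down -1.0 q [-0.5929  0.1773  0.4517  1.9914 -0.0916  0.9949  1.3314]
delta cm [-0.33 -0.08  6.88] norm 6.89
turn about tool z (after shift in present axes) -0.002
```

View pics/w3.png

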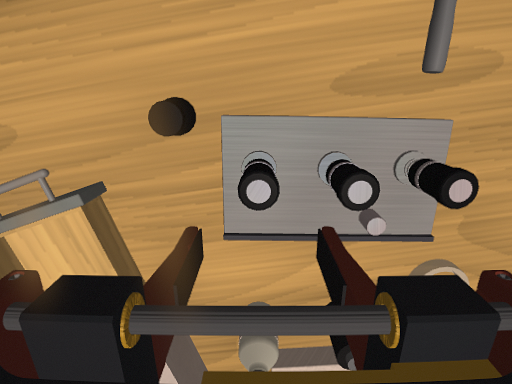

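The wrist view shows the worn unit's cap disc at (259,191), centred between the fingers, with nothing else in their path.

```bash
python3 - <<'E'
from h import *
w=np.load('w3.npz');T=w['T'];d=w['d'];g=cv2.cvtColor(w['p'],cv2.COLOR_RGB2GRAY)
sub=(g[170:212,240:280]>110).astype(np.uint8);n,l,st,c=cv2.connectedComponentsWithStats(sub);k=l[21,19]
px=c[k]+[240,170];print(px,st[k],onz('wrist',px,.116,T),pt('wrist',px,d[int(px[1]),int(px[0])],T))
print(tri(ray('wrist',px,T),ray('top',(250.18,213.57)),ray('scene',(252.61,165.2))))
E
```

```text
[258.2035 191.0796] [  6  10  25  23 452] [0.4956 0.033  0.116 ] [0.4956 0.033  0.116 ]
(array([0.4962, 0.0326, 0.1153]), [np.float64(0.0005701580584018209), np.float64(0.00145559332767201), np.float64(0.0014810521194641186)])
```

Call:
move_arm:
  deltas:
    - [[-0.25,-0.15,2.0,0],[0,0,3.0,0],[0,0,3.0,0],[0,0,1.5,0],[0,0,0.5,0],[0,0,0,0],[0,0,0,0]]

```text
t: 14.58
eef_pos: [0.4975, 0.0331, 0.1304]
tcp_rot: [0.221, 3.134, -0.0]
contact_force: [0.2, -0.5, 0.4]
grip_width: 0.0699
```

```bash
python3 go.py 0.496 0.033 0.052 -0.14
```

```text
t 14.58 pos [0.4975 0.0331 0.1304] F [ 0.2021 -0.4727  0.3886] w 0.0699 yaw -0.141 down -1.0 q [-0.5417  0.324   0.4212  2.0814 -0.1876  0.7715  1.4252]
delta cm [ 0.14 -0.03  7.84] norm 7.85
turn about tool z (after shift in present axes) -0.001
```

Call:
move_arm:
  deltas:
    - [[0.1,0,1.5,0],[0,0,2.0,0],[0,0,2.0,0],[0,0,1.5,0],[0,0,0.8,0],[0,0,0,0],[0,0,0,0]]

```text
t: 15.17
eef_pos: [0.4969, 0.0334, 0.0529]
tcp_rot: [0.22, 3.133, 0.001]
contact_force: [0.5, 0.2, 0.3]
grip_width: 0.0705
```

Call:
move_arm:
  deltas:
    - [[0,0,0,0],[0,0,0,0],[0,0,0,0],[0,0,0,0],[0,0,0,0]]
  grip: 0
  force: 15

```text
t: 15.58
eef_pos: [0.4964, 0.0334, 0.0524]
tcp_rot: [0.219, 3.133, 0.0]
contact_force: [0.0, 0.4, 2.0]
grip_width: 0.0414
```

```bash
python3 go.py 0.496 0.033 0.052 -0.14
```

```text
t 15.58 pos [0.4964 0.0334 0.0524] F [0.0249 0.4442 2.0307] w 0.0414 yaw -0.14 down -1.0 q [-0.4817  0.4561  0.3573  2.1298 -0.2773  0.5983  1.5037]
delta cm [ 0.03 -0.04  0.04] norm 0.07
turn about tool z (after shift in present axes) 0.0
```

Call:
move_arm:
  deltas:
    - [[0,0,0,0],[0,0,0,0],[0,0,0,0]]

```text
t: 15.83
eef_pos: [0.4963, 0.0333, 0.0521]
tcp_rot: [0.22, 3.134, 0.0]
contact_force: [-0.4, 0.4, 2.8]
grip_width: 0.0414
```

The opening reads 41.4 mm, which is wider than the 38 mm barrel and suggests the jaws are on the cap (42 mm). I'll check.

```bash
python3 - <<'E'
from h import *
p,d=read_camera("wrist");cv2.imwrite('pics/w4.png',cv2.resize(p[150:384,100:420],None,fx=2.4,fy=2.4)[:,:,::-1])
p,d=read_camera("scene");cv2.imwrite('pics/s4.png',cv2.resize(p[90:240,180:380],None,fx=4,fy=4,interpolation=cv2.INTER_CUBIC)[:,:,::-1])
print(telemetry.state()["contact_force"],telemetry.state()["moment"])
E
```

```text
[ 0.4197 -0.0172  1.9393] [ 0.0818 -0.0436 -0.0492]
```

View pics/w4.png

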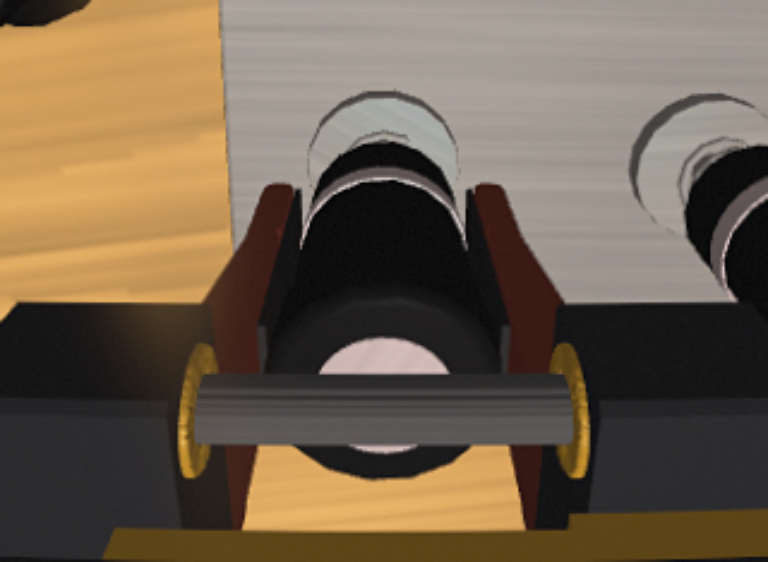

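View pics/s4.png

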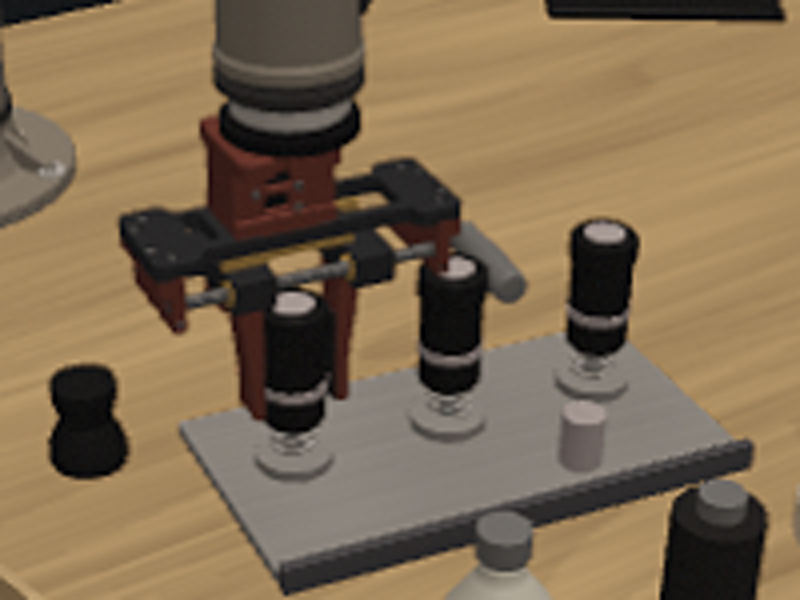

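The wrist view shows the pads' rear ends bearing on the cap edge at about (262,330) and (505,330) in the crop, with a sliver of gap along the barrel. That would be a poor hold. I'll open, rise so the pads' centre is level with the cap (grasp point at about 0.108, TCP at about 0.088), and grip the full 16 mm flat cap squarely.

Call:
move_arm:
  deltas:
    - [[0,0,0,0],[0,0,0,0],[0,0,0,0],[0,0,-1.0,0],[0,0,-1.6,0],[0,0,-1.0,0],[0,0,0,0],[0,0,0,0]]
  grip: 0.8

```text
t: 16.6
eef_pos: [0.4966, 0.0335, 0.0887]
tcp_rot: [0.219, 3.132, 0.001]
contact_force: [0.4, -0.4, -0.1]
grip_width: 0.0704
```

Call:
move_arm:
  deltas:
    - [[0,0,0,0],[0,0,0,0],[0,0,0,0],[0,0,0,0],[0,0,0,0],[0,0,0,0],[0,0,0,0]]
  grip: 0
  force: 20

```text
t: 17.18
eef_pos: [0.4958, 0.0332, 0.0877]
tcp_rot: [-0.219, -3.133, 0.0]
contact_force: [0.0, -0.7, -2.1]
grip_width: 0.0412
```

```bash
python3 go.py 0.496 0.033 0.088 -0.14;  python3 - <<'E'
from h import *
p,d=read_camera("wrist");cv2.imwrite('pics/w5.png',cv2.resize(p[150:384,100:420],None,fx=2.4,fy=2.4)[:,:,::-1])
E
```

```text
t 17.18 pos [0.4958 0.0332 0.0877] F [ 0.0362 -0.6545 -2.0532] w 0.0412 yaw -0.14 down -1.0 q [-0.5136  0.3938  0.3927  2.1129 -0.2367  0.6766  1.4687]
delta cm [-0.02 -0.02 -0.03] norm 0.04
turn about tool z (after shift in present axes) 0.0
```

View pics/w5.png

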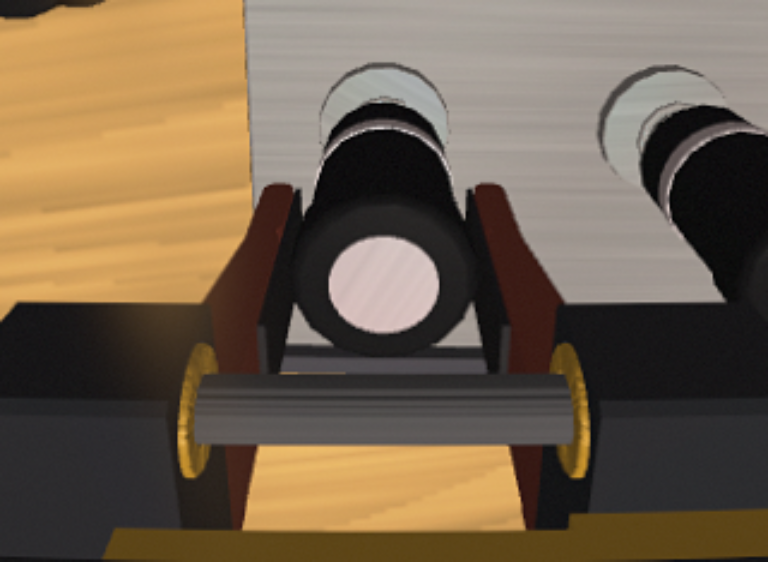

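The cap now sits squarely between the pads: disc at (384,285), pads at x≈293 and 473. I'll lift gently.

Call:
move_arm:
  deltas:
    - [[0,0,-0.5,0],[0,0,-1.0,0],[0,0,-1.5,0],[0,0,-2.0,0],[0,0,-2.0,0],[0,0,-2.0,0],[0,0,-1.0,0],[0,0,0,0]]

```text
t: 17.9
eef_pos: [0.4977, 0.0335, 0.1906]
tcp_rot: [0.219, 3.129, 0.003]
contact_force: [0.3, 0.1, -1.3]
grip_width: 0.0414
```

```bash
python3 go.py 0.579 -0.257 0.187 0.165;  python3 - <<'E'
from h import *
p,d=read_camera("scene");cv2.imwrite('pics/s6.png',cv2.resize(p[60:240,130:380],None,fx=3.2,fy=3.2,interpolation=cv2.INTER_CUBIC)[:,:,::-1])
E
```

```text
t 17.9 pos [0.4977 0.0335 0.1906] F [ 0.3289  0.1014 -1.3317] w 0.0414 yaw -0.14 down -1.0 q [-0.5814  0.231   0.4546  2.0309 -0.1298  0.9016  1.3739]
delta cm [-12.1  -27.63   0.35] norm 30.17
turn about tool z (after shift in present axes) -0.305
```

View pics/s6.png

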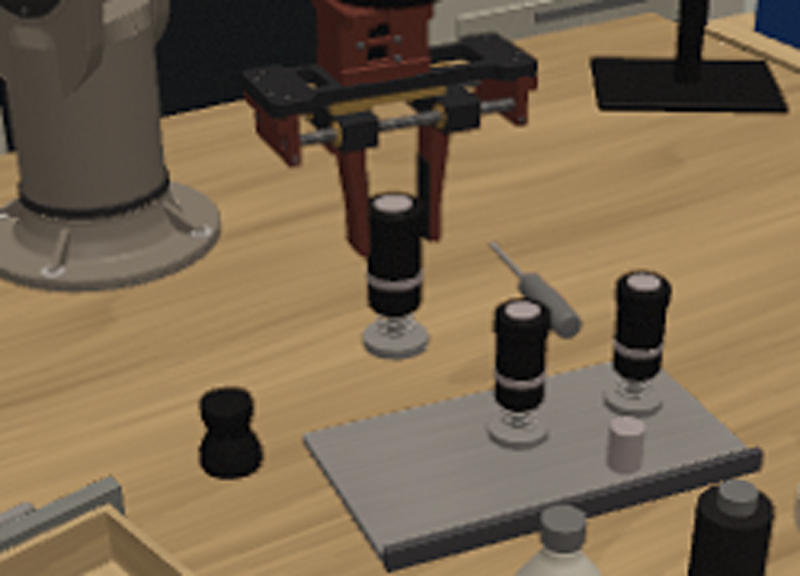

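The unit is held upright and clear of the plate, and the other two are still standing. I'll carry it to above the drawer.

Call:
move_arm:
  deltas:
    - [[-0.4,-1.0,0,0],[-0.9,-2.0,0,0],[-1.2,-2.7,0,0],[-1.2,-2.7,0,0],[-1.2,-2.7,0,0],[-1.2,-2.7,0,0],[-1.2,-2.7,0,0],[-1.2,-2.7,0,0]]

```text
t: 18.62
eef_pos: [0.5528, -0.1698, 0.1864]
tcp_rot: [-0.219, -3.131, -0.0]
contact_force: [0.4, -0.3, -1.9]
grip_width: 0.0412
```

Call:
move_arm:
  deltas:
    - [[-1.2,-2.7,0,0],[-1.2,-2.7,0,0],[-0.8,-2.0,0,0],[-0.4,-1.0,0,-0.08],[0,0,0,-0.08],[0,0,0,-0.08],[0,0,0,-0.06],[0,0,0,0]]

```text
t: 19.28
eef_pos: [0.5765, -0.2567, 0.1862]
tcp_rot: [0.254, -3.129, -0.002]
contact_force: [-1.0, 0.2, -2.8]
grip_width: 0.0419
```

Call:
move_arm:
  deltas:
    - [[0,0,0,0],[0,0,0,0],[0,0,0,0]]

```text
t: 19.53
eef_pos: [0.5773, -0.2567, 0.1875]
tcp_rot: [0.25, -3.131, -0.0]
contact_force: [-0.7, 0.5, -2.5]
grip_width: 0.0422
```

```bash
python3 go.py 0.579 -0.257 0.10 0.165;  python3 - <<'E'
from h import *
p,d=read_camera("scene");cv2.imwrite('pics/s7.png',cv2.resize(p[100:384,60:310],None,fx=2.1,fy=2.1,interpolation=cv2.INTER_CUBIC)[:,:,::-1])
s=telemetry.state();p,d=read_camera("wrist");np.savez('w7.npz',p=p,d=d,T=wristT(s));cv2.imwrite('pics/w7.png',p[:,:,::-1])
E
```

```text
t 19.53 pos [ 0.5773 -0.2567  0.1875] F [-0.6881  0.5301 -2.4672] w 0.0422 yaw 0.159 down -1.0 q [-0.0079  0.4677  0.4476  1.7229 -0.2331  1.0048  2.2537]
delta cm [-0.17 -0.06  8.75] norm 8.75
turn about tool z (after shift in present axes) -0.006
```

View pics/s7.png

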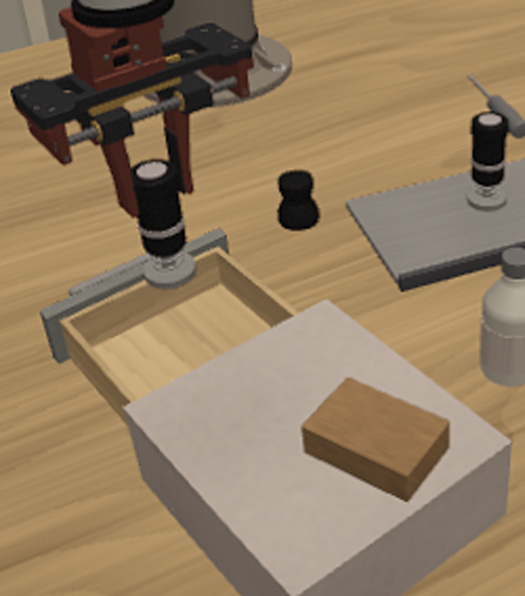

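View pics/w7.png

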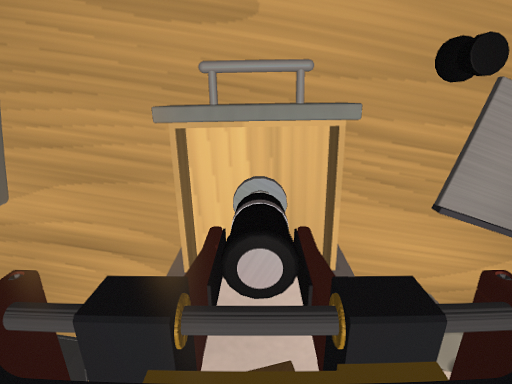

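The wrist view shows the unit centred over the drawer floor (cap disc at (260,268), foot at (260,196)). I'll check its tilt by projecting a vertical through the cap into both views.

```bash
python3 - <<'E'
from h import *
w=np.load('w7.npz')
def proj(name,X,T=None):
    ci=camera_info(name);T=ci["pose"] if T is None else T
    c=np.linalg.inv(T)@np.append(X,1);
    return cv2.projectPoints(c[:3].reshape(1,1,3),np.zeros(3),np.zeros(3),ci["camera_matrix"],np.array([ci["k1"],0,0,0,0.]))[0].ravel()
sc=lambda p:((p-[60,100])*2.1).round(1)
# cap centre from wrist disc by height ~ .2155
for zc in (.213,.216,.219):
    c=onz('wrist',(260,268.5),zc,w['T']); print(zc,c,'scene crop',sc(proj('scene',c)),'foot top wrist',proj('wrist',c-[0,0,.098],w['T']),'foot scene',sc(proj('scene',c-[0,0,.098])))
g=cv2.cvtColor(w['p'],cv2.COLOR_RGB2GRAY);cv2.imwrite('pics/w7c.png',cv2.resize(w['p'][165:310,190:330],None,fx=4,fy=4,interpolation=cv2.INTER_CUBIC)[:,:,::-1])
E
```

```text
0.213 [ 0.5789 -0.2564  0.213 ] scene crop [154.6 171.6] foot top wrist [259.7601 204.815 ] foot scene [171.8 266.9]
0.216 [ 0.577  -0.2567  0.216 ] scene crop [152.9 167.6] foot top wrist [259.7567 203.9218] foot scene [170.2 263.2]
0.219 [ 0.5751 -0.257   0.219 ] scene crop [151.2 163.5] foot top wrist [259.7532 203.0033] foot scene [168.6 259.4]
```

View pics/w7c.png

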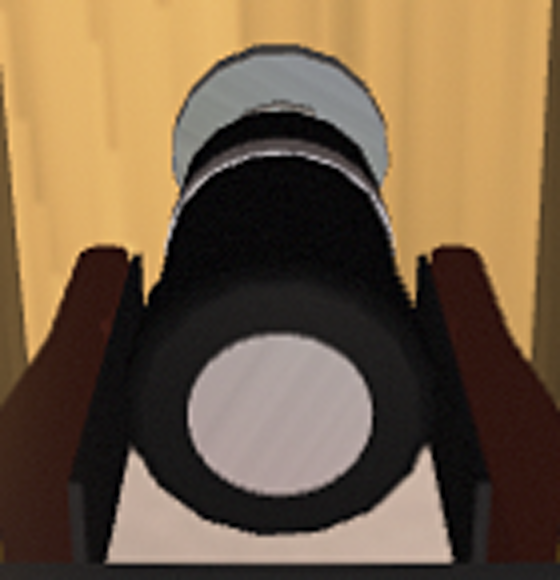

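The foot centre in the picture is at about (260,202), against (260,204) predicted for a vertical axis, so the unit is upright. I'll lower it now.

Call:
move_arm:
  deltas:
    - [[-0.1,0,0.8,0],[0,0,1.5,0],[0,0,2.0,0],[0,0,1.8,0],[0,0,1.2,0],[0,0,0.7,0],[0,0,0.2,0],[0,0,0,0]]

```text
t: 20.3
eef_pos: [0.5785, -0.2567, 0.1058]
tcp_rot: [0.251, -3.131, -0.0]
contact_force: [-0.0, 0.4, -1.6]
grip_width: 0.0415
```

Call:
move_arm:
  deltas:
    - [[0,0,0,0],[0,0,0,0],[0,0,0,0]]

```text
t: 20.55
eef_pos: [0.5791, -0.257, 0.107]
tcp_rot: [-0.251, 3.13, -0.001]
contact_force: [1.4, 0.0, -1.4]
grip_width: 0.0414
```

Call:
move_arm:
  deltas:
    - [[0,0,0.2,0],[0,0,0.2,0],[0,0,0.2,0],[0,0,0,0],[0,0,0,0],[0,0,0,0]]

```text
t: 21.05
eef_pos: [0.5784, -0.2567, 0.0999]
tcp_rot: [0.251, -3.131, -0.0]
contact_force: [-0.2, -0.4, -2.6]
grip_width: 0.0417
```

Call:
move_arm:
  deltas:
    - [[0,0,0.1,0],[0,0,0,0],[0,0,0,0],[0,0,0,0]]

```text
t: 21.38
eef_pos: [0.5786, -0.2567, 0.0993]
tcp_rot: [-0.251, 3.131, 0.0]
contact_force: [-1.3, -0.2, 2.6]
grip_width: 0.0418
```

```bash
 python3 - <<'E'
from h import *
s=telemetry.state();print(s["contact_force"],s["eef_pos"]);p,d=read_camera("wrist");np.savez('w8.npz',p=p,d=d,T=wristT(s));cv2.imwrite('pics/w8.png',p[:,:,::-1])
p,d=read_camera("scene");cv2.imwrite('pics/s8.png',cv2.resize(p[150:300,100:300],None,fx=4,fy=4,interpolation=cv2.INTER_CUBIC)[:,:,::-1])
s=telemetry.state();print(s["contact_force"],s["eef_pos"]);
E
```

```text
[-1.2923 -0.2329  2.5731] [ 0.5786 -0.2567  0.0993]
[-0.0048 -0.5863  1.9689] [ 0.5786 -0.2567  0.0992]
```

View pics/s8.png

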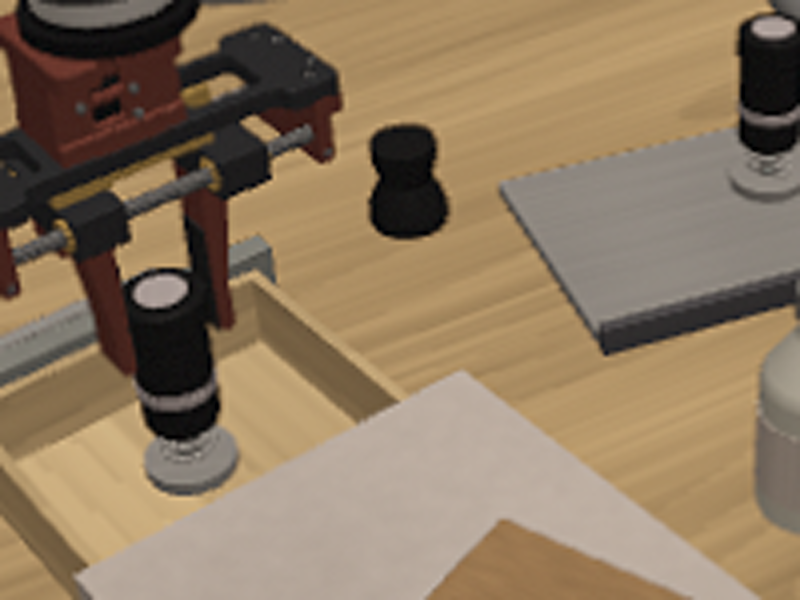

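The vertical force reversed from −2.6 to +2.3 N at TCP z=0.0993 (expected 0.0995), so the foot is on the drawer floor and the unit is upright. I'll release it and retreat straight up.

Call:
move_arm:
  deltas:
    - [[0,0,0,0],[0,0,0,0],[0,0,0,0],[0,0,0,0],[0,0,0,0]]
  grip: 0.75

```text
t: 21.9
eef_pos: [0.5784, -0.2567, 0.0989]
tcp_rot: [0.251, -3.131, -0.0]
contact_force: [0.2, 0.6, 0.3]
grip_width: 0.0652
```

Call:
move_arm:
  deltas:
    - [[0,0,-0.5,0],[0,0,-1.0,0],[0,0,-2.0,0],[0,0,-3.0,0],[0,0,-3.0,0],[0,0,-2.0,0],[0,0,-1.0,0],[0,0,0,0]]

```text
t: 22.57
eef_pos: [0.5798, -0.2575, 0.2272]
tcp_rot: [-0.251, 3.127, -0.003]
contact_force: [0.1, -0.4, 0.3]
grip_width: 0.066
```

Call:
move_arm:
  deltas:
    - [[1.0,2.0,-1.0,0],[1.5,3.0,0,0],[1.5,3.0,0,0],[1.5,3.0,0,0],[1.5,3.0,0,0],[1.0,2.0,0,0],[0,0,0,0],[0,0,0,0]]

```text
t: 23.23
eef_pos: [0.4731, -0.1104, 0.2332]
tcp_rot: [0.255, -3.13, -0.001]
contact_force: [0.7, 0.3, -0.1]
grip_width: 0.066
```

```bash
 python3 - <<'E'
from h import *
s=telemetry.state();print(s["t"],s["contact_force"],s["eef_pos"],s["grip_width"]);p,d=read_camera("wrist");np.savez('w9.npz',p=p,d=d,T=wristT(s));cv2.imwrite('pics/w9.png',p[:,:,::-1])
p,d=read_camera("scene");np.savez('s9.npz',p=p,d=d);cv2.imwrite('pics/s9.png',p[:,:,::-1])
p,d=read_camera("top");np.savez('top9.npz',p=p,d=d);cv2.imwrite('pics/top9.png',p[:,:,::-1])
E
```

```text
23.2333 [ 0.667   0.3483 -0.0816] [ 0.4731 -0.1104  0.2332] 0.06601831634367887
```

View pics/s9.png

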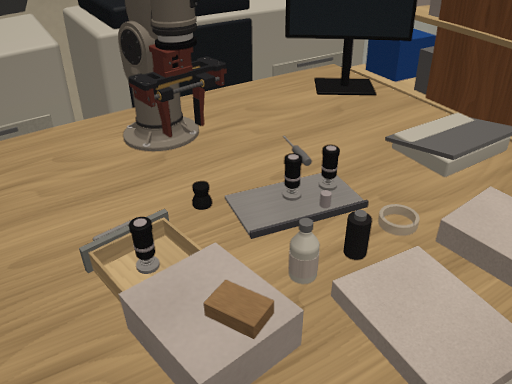

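View pics/w9.png

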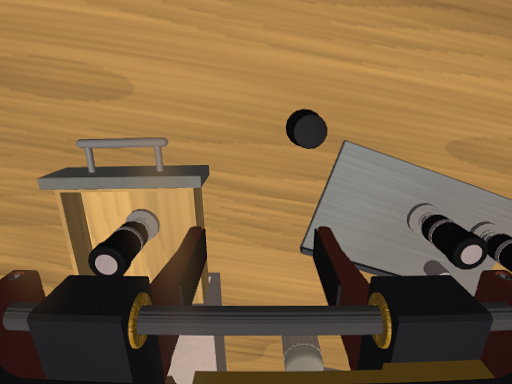

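View pics/top9.png

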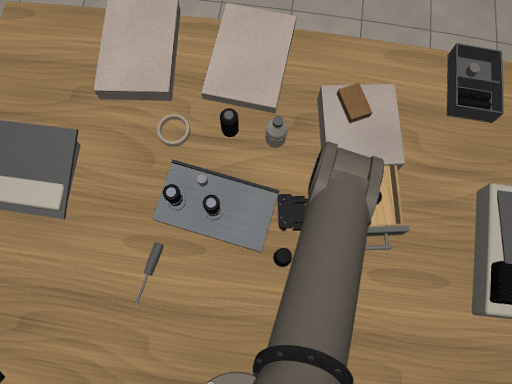

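The worn unit stands in the drawer (scene cap at (142,223), wrist disc at (107,265)). The two sound units and every bystander look unmoved. As a last check I'll triangulate the cap height and tilt.

```bash
 python3 - <<'E'
from h import *
w=np.load('w9.npz');T=w['T'];S=np.load('s9.npz');tp=np.load('top9.npz')
def blob(img,c,w,thr):
    g=cv2.cvtColor(img,cv2.COLOR_RGB2GRAY);x0,y0=c[0]-w,c[1]-w
    n,l,st,ce=cv2.connectedComponentsWithStats((g[y0:y0+2*w+1,x0:x0+2*w+1]>thr).astype(np.uint8));k=l[w,w];return ce[k]+[x0,y0],st[k][4]
a,na=blob(w['p'],(107,265),14,110)
g=S['p'];b,nb=blob(g,(142,223),7,110);print(a,na,b,nb)
x,r=tri(ray('wrist',a,T),ray('scene',b));print('cap',x,r,pt('wrist',a,w['d'][int(a[1]),int(a[0])],T),pt('scene',b,S['d'][round(b[1]),round(b[0])]))
# expected foot-top centre if vertical: project
def proj(name,X,T=None):
    ci=camera_info(name);T=ci["pose"] if T is None else T
    c=np.linalg.inv(T)@np.append(X,1);return cv2.projectPoints(c[:3].reshape(1,1,3),np.zeros(3),np.zeros(3),ci["camera_matrix"],np.array([ci["k1"],0,0,0,0.]))[0].ravel()
X=x.copy();X[2]=.03;print('foot wrist',proj('wrist',X,T),'scene',proj('scene',X))
for c,o in (((331,148),(330.91,147.64)),((293,156),(292.77,156.50))): print('sound',blob(S['p'],c,7,110),o)
cv2.imwrite('pics/f9.png',np.hstack([cv2.resize(w['p'][200:280,80:180],None,fx=4,fy=4),cv2.resize(S['p'][205:285,100:200],None,fx=4,fy=4)])[:,:,::-1])
h=(388,241);print('handle end',onz('top',h,.0525),'start',onz('top',(385.1,189.1),.0525))
E
```

```text
[105.7924 264.2895] 342 [139.9589 222.0137] 73
cap [ 0.5789 -0.2577  0.1271] [np.float64(0.0003673375143686685), np.float64(0.0003673375143684555)] [ 0.5777 -0.2564  0.1289] [ 0.5773 -0.2577  0.1261]
foot wrist [140.251  226.1757] scene [147.7203 262.1378]
sound (array([330.6286, 147.5429]), np.int32(35)) (330.91, 147.64)
sound (array([292.7805, 156.2927]), np.int32(41)) (292.77, 156.5)
handle end [ 0.4876 -0.3208  0.0525] start [ 0.6224 -0.3031  0.0525]
```

View pics/f9.png

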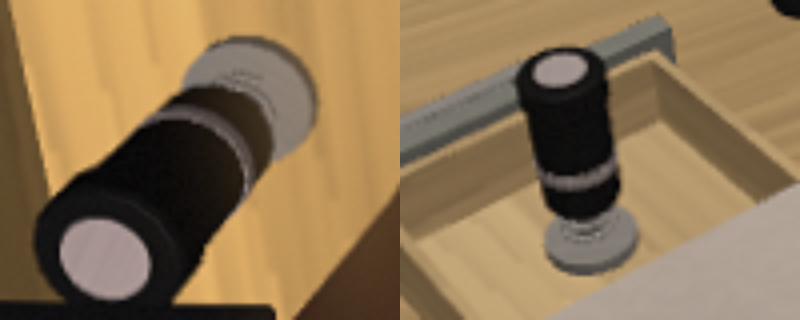

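```bash
 python3 -c "
from workcell import workorder
print(workorder.sign_off())"
```

```text
the job is handed in; nothing more can be done
None
```

The worn unit was the one on the robot's right. It now stands upright in the open drawer, and I handed the job in at about 23.5 s of robot time; sign-off gave no verdict.

**Pressing:** I pressed left, middle, right in order.

| Unit | Force | Press | Finding |
|---|---|---|---|
| Left | about 10.3 N | 6–7 mm | sound |
| Middle | 10.1 N | about 6.8 mm | sound |
| Right | about 3.6 N | 6–7 mm | worn |

**Drawer and placing:** I pulled the drawer open by its handle and set the worn unit on its floor.

**Last checks:**
- **Worn unit:** its cap top measured 127 mm above the table (128 expected). Its foot lay within 3 px of where a vertical axis puts it, in both views.
- **Sound units:** their caps had moved less than 0.3 px in the scene view since the start.
- **Bystanders:** all looked unmoved by eye; I did not measure them.
- **Robot:** it was clear of everything at hand-in.

**What went wrong or disagreed:**
- **First grip:** I aimed at the barrel, but the opening read 41.4 mm instead of 38, so the pads were on the cap edge. I released and gripped the cap squarely instead, so the unit was carried by its cap rather than its barrel.
- **Pull-out distance:** the arm's travel gives about 150 mm, while a rough point picked in the top view gives about 137 mm. Both are well over the 80 mm needed.

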